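# Restock the tea tins, oldest in front

### The arm

A 6-joint arm with a two-finger parallel gripper is mounted at the origin on the work surface. World frame = base frame: x ahead of the robot, y to its left, z up, the work surface at z = 0. Lengths are in m, angles in rad, forces in N, time in s.
With the tool pointing down it reaches from about 0.225 to 0.875 m from the base axis. Payload 3.4 kg.
Tool frame: the origin (TCP) lies between the finger pads; the fingertips stand 19 mm ahead of it and the grasp point (between the pads) is the TCP; z points along the fingers, y is the line along which they close (so a half turn about z gives the same grasp; the last joint's range is limited). The gripper opens to 85 mm and grips with 20 to 120 N. Pads are 22 mm wide; open, the fingers measure 114 mm over their backs; the gripper's body (76 mm by 85 mm) begins 54 mm behind the grasp point. The pads swing forward as they close: fully open they stand 13 mm farther back than shut.
Start: joints at [-1.272, 0.276, 1.505, -0, 1.361, -0.121], TCP at [0.234, -0.525, 0.25] pointing down, gripper open.
Joint ranges: [-2.89, 2.89], [-0.75, 2.08], [0.22, 2.7], [-1.18, 4.32], [0.11, 2.71], [-2.7, 2.7]. Speed limits (rad/s): [2.57, 2.57, 3.14, 3.14, 3.14, 3.14].

### API

Orientations are given as a unit quaternion [w, x, y, z].
In Python, from rig import get_state, imaging, ticket gives the robot as it stands. The module is installed in compiled form; this text tells all that it offers.
- The arm moves only by the shell command python3 -m inch 'ROWS' [FORCE]. ROWS is JSON, a list of rows, each an object with "claw": the opening, from -1 (shut) to 1 (fully open); "travel": the shift along the world's x, y, z in units of 200 mm (1.0 is 200 mm), a list of three; "turn": the turn about the world's z in units of 180 degrees (1.0 is 180 degrees). A call has 1 to 5 rows; each row is the pose to reach, as a shift and turn from the pose commanded when the call began, turning the shorter way round; what a row does not reach only later rows make up. A row lasts 1/10 s, in which the tool goes at most 50 mm and 8.59 degrees, less where a joint would pass 70% of its speed; a pose out of reach is approached as far as the arm can. A call with a number of a shift or a turn outside -1 to 1 is refused whole. A call with a gripper value outside its range is refused whole. The fingers move at their own pace and stop on an object; FORCE is the grip in N (left out, the last holds). Time passes only in rows, so rows that repeat a pose let the fingers close. It gives the time, the measured TCP pose, the force, the opening and the grip force at its end, in the units of the state.
- get_state(): the state, without advancing time (a new reading comes with each control period).
- imaging.get_image(name): name is "side" or "top" or "wrist"; returns the picture (480x640x3 uint8, red, green, blue); there is no depth.
- imaging.camera_params(name): a dict with "camera_matrix" (3x3 intrinsics, pixels), "cam_to_world" (4x4, takes a point from camera to world coordinates); the wrist camera has in their place "T_tool_cam" (4x4, takes a point from camera to tool coordinates, whose origin is the TCP and whose axes are the flange's). Camera axes: x right, y down, z forward; pixel columns grow to the right and rows downward; lengths in m; the calibration is good to about 2 mm. A picture is of the moment at which its call begins: read the wrist's pose just before it. camera_params takes no time and is no camera call.
- ticket.sign_off(): hands the job in; it is judged then, once.
The state is a dict: "clock": time; "qpos": joint angles; "qd": joint speeds; "effort": joint torques, N m; "position": TCP position; "ee_rot": TCP orientation; "contact_force": force on the tool from outside, world axes, zero at the start; "moment": the same for the moment, N m; "width": finger opening in m; "gripper_force": force on a finger pad.
Only numpy, scipy, OpenCV 4.12 (cv2) and the standard library are available. Lean on these libraries where they do the work, as an engineer would, in place of code of your own. Each camera call takes 0.05 s, during which the arm holds its last target. There are 200 camera calls.

### The job

Restock the green tea-tin row: first slide the two older green tins (red dot on the lid) forward along their row, without lifting them out, until the front one is up against the lip at the end nearest the robot and the other is right behind it. Then take the two new green tins out of the cardboard tray and set them down gently, upright, in the row behind the older ones. Leave everything else standing where it is.

Things in the scene. Friction and masses are not known exactly. Their poses are not given: they have to be found in the camera images.
- row_green: Fixed aluminium trough for one row of 4 tins, green strip on its front lip. Origin: centre of underside; x runs along the row from front (-x, nearest the robot) to back; z up. 252 x 76 mm outside, 244 x 68 mm inside (20 mm spare). Slippery floor (friction about 0.2) 4 mm up; rims all round 4 mm thick, 25 mm high. A tin against the lip has its centre at x = -94 mm, one touching behind it at -38 mm.
- row_blue: Fixed trough exactly like row_green but with a blue strip on its lip; it holds blue tins that must stay.
- crate: Fixed shallow cardboard delivery tray, open on top, 250 mm (its x) by 190 mm (its y), walls 4 mm thick and 40 mm high, floor 4 mm thick. Origin: centre of its underside. Holds new_1, new_2, blue_3 and syrup, at the corners of a rectangle of about 110 mm (x) by 85 mm (y), in any arrangement.
- old_1: Older green tea tin, white lid with a round red dot; stands in row_green; either of the two older tins may be the rear one. 110 mm tall, 56 mm diameter, about 220 g, round, with parallel sides. Origin: centre of its underside, z up.
- old_2: The other older green tin, the same. 110 mm tall, 56 mm diameter, about 220 g, round, with parallel sides. Origin: centre of its underside, z up.
- new_1: New green tea tin, white lid without a dot; stands in the cardboard tray. 110 mm tall, 56 mm diameter, about 220 g, round, with parallel sides. Origin: centre of its underside, z up.
- new_2: The other new green tin, the same. 110 mm tall, 56 mm diameter, about 220 g, round, with parallel sides. Origin: centre of its underside, z up.
- blue_1: Bystander: blue tin with black lid, in row_blue. 110 mm tall, 56 mm diameter, about 220 g, round, with parallel sides. Origin: centre of its underside, z up.
- blue_2: Bystander: blue tin with black lid, in row_blue. 110 mm tall, 56 mm diameter, about 220 g, round, with parallel sides. Origin: centre of its underside, z up.
- blue_3: Bystander: blue tin with black lid, in the cardboard tray. 110 mm tall, 56 mm diameter, about 220 g, round, with parallel sides. Origin: centre of its underside, z up.
- syrup: Bystander: amber syrup bottle in the cardboard tray, 48 mm diameter, 150 mm tall. Origin: centre of its underside.
- sugar: Bystander: white sugar jar with steel lid, 66 mm diameter, 115 mm tall, on the counter about 105 mm to the +y side of row_green's middle line. Origin: centre of its underside.
- mug: Bystander: blue mug, 76 mm diameter plus handle, 85 mm tall, near the robot. Origin: centre of its underside.
- teapot: Bystander: white teapot, about 190 mm over spout and handle, 108 mm tall, at the back of the counter on the robot's left. Origin: centre of its underside.
- flask: Bystander: steel flask, 76 mm diameter, 210 mm tall, at the back of the counter on the robot's right. Origin: centre of its underside.

How it is judged:
On the way, in this order (a step that is already met when the one before it is completed fails the run):
1. both older tins stand at the front of the row (x of old_1 in the frame of row_green between -0.1 and -0.026 m and y of old_1 in the frame of row_green between -0.008 and 0.008 m and z of each of old_1, old_2 in the frame of row_green below 0.009 m and angle between each of old_1, old_2's own z axis and vertical below 0.08 rad and x of old_2 in the frame of row_green between -0.1 and -0.026 m and y of old_2 in the frame of row_green between -0.008 and 0.008 m), for 0.2 s.
2. a new tin stands in the row behind them (((x of new_1 in the frame of row_green between 0.01 and 0.1 m and y of new_1 in the frame of row_green between -0.008 and 0.008 m and z of new_1 in the frame of row_green below 0.009 m and angle between new_1's own z axis and vertical below 0.08 rad) or (x of new_2 in the frame of row_green between 0.01 and 0.1 m and y of new_2 in the frame of row_green between -0.008 and 0.008 m and z of new_2 in the frame of row_green below 0.009 m and angle between new_2's own z axis and vertical below 0.08 rad))), for 0.2 s.
At the end, for the whole second after the job is handed in: In row_green both older tins fill the two front places (centres no more than 12 mm behind where they would touch the lip and each other) and both new tins stand behind them; all four upright on the trough's floor between its rims, and at rest (all of step 1 and x of new_1 in the frame of row_green between 0.01 and 0.1 m and y of new_1 in the frame of row_green between -0.008 and 0.008 m and z of each of new_1, new_2 in the frame of row_green below 0.009 m and angle between each of new_1, new_2's own z axis and vertical below 0.08 rad and x of new_2 in the frame of row_green between 0.01 and 0.1 m and y of new_2 in the frame of row_green between -0.008 and 0.008 m and linear speed of each of old_1, old_2, new_1, new_2 below 0.02 m/s).
It fails at once if an older tin is lifted out of the row (more than 20 mm) (height (world z) of any of old_1, old_2 above 0.024 m).
It fails at once if a tin is tipped over (angle between any of old_1, old_2, new_1, new_2's own z axis and vertical above 0.5 rad).
It fails at once if a new tin is dropped into the row instead of being set down (faster than 0.5 m/s within the last 30 mm above its floor) ((x of new_1 in the frame of row_green between -0.12 and 0.12 m and y of new_1 in the frame of row_green between -0.02 and 0.02 m and z of new_1 in the frame of row_green below 0.034 m and linear speed of new_1 above 0.5 m/s) or (x of new_2 in the frame of row_green between -0.12 and 0.12 m and y of new_2 in the frame of row_green between -0.02 and 0.02 m and z of new_2 in the frame of row_green below 0.034 m and linear speed of new_2 above 0.5 m/s)).
It fails at once if a bystander is moved by more than 30 mm or tipped (distance of any of blue_1, blue_2, blue_3, syrup, sugar, mug, teapot, flask from where it was at the start of the episode above 0.03 m or angle between any of blue_1, blue_2, blue_3, syrup, sugar, mug, teapot, flask's own z axis and vertical above 0.3 rad).
It also fails if it takes over 61 s, if anything falls off the work surface, if the arm or the gripper's body presses on something with over 40 N, if the wrist force passes 120 N, or if a joint passes its speed limit or range.

## Working session

There is one attempt and no reset: what is moved stays moved. The work goes in short steps, Python scripts to look and compute and a shell command to move; the robot and the scene stay as the last step left them, time stands still between calls to the robot, and variables do not carry over. Pictures are saved under pics/ and viewed, at most 10 in all, crops included, and the job is handed in when it is done.

```bash
mkdir -p pics; python3 - <<'E'
from rig import get_state, imaging
import cv2
s=get_state(); print({k:s[k] for k in('clock','position','ee_rot','width')})
for n in('top','side'):
    cv2.imwrite(f'pics/{n}0.png',imaging.get_image(n)[...,::-1])
    p=imaging.camera_params(n); print(n,p['camera_matrix'],p['cam_to_world'])
print(imaging.camera_params('wrist'))
E
```

```text
{'clock': 0.0, 'position': array([ 0.23422217, -0.524584  ,  0.24942116]), 'ee_rot': array([-9.31098913e-04,  9.78051332e-01,  2.08361996e-01, -6.62680768e-05]), 'width': 0.08587030437000173}
top [[493.89217696   0.         310.93583668]
 [  0.         493.89217696 240.15326965]
 [  0.           0.           1.        ]] [[ 0.07966221 -0.9743857   0.21030083  0.32682637]
 [-0.99682092 -0.07757026  0.01819108  0.03424226]
 [-0.00141204 -0.2110814  -0.97746747  1.16633168]
 [ 0.          0.          0.          1.        ]]
side [[600.90076508   0.         322.60618462]
 [  0.         600.90076508 244.78762118]
 [  0.           0.           1.        ]] [[-0.94159821 -0.24470744  0.23132462  0.23154209]
 [-0.33622135  0.6451501  -0.68610244  1.07373899]
 [ 0.01865527 -0.7238091  -0.68974804  1.06824357]
 [ 0.          0.          0.          1.        ]]
{'camera_matrix': array([[339.84289976,   0.        , 319.91571614],
       [  0.        , 339.84289976, 248.74124947],
       [  0.        ,   0.        ,   1.        ]]), 'T_tool_cam': array([[-6.04357365e-04, -9.48261393e-01, -3.17490102e-01,
         8.17807489e-02],
       [ 9.99999707e-01, -7.22080222e-04,  2.53121621e-04,
        -2.25542503e-04],
       [-4.69278784e-04, -3.17489856e-01,  9.48261552e-01,
        -1.23604900e-01],
       [ 0.00000000e+00,  0.00000000e+00,  0.00000000e+00,
         1.00000000e+00]])}
```

View pics/top0.png

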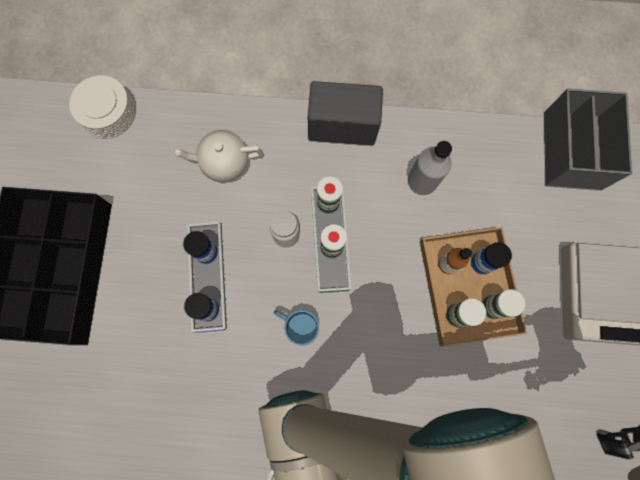

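View pics/side0.png

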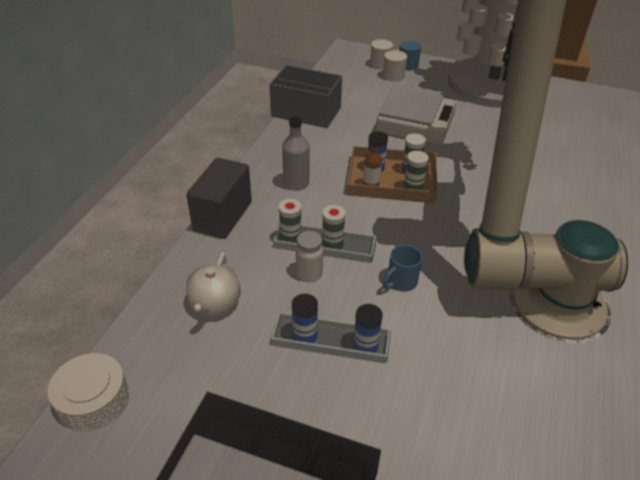

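The top view shows the green row at columns 313–349, rows 180–291, with its front lip at the bottom. The dotted lids are at (330,189) and (334,238), and the sugar jar is at (285,226). In the tray the plain white lids are at (466,313) and (505,304), syrup is at (462,256) and blue_3 at (497,256).

```bash
cat > h.py <<'E'
import numpy as np,cv2
from rig import get_state,imaging
def ray(n,uv,z,T=None,p=None):
    p=p or imaging.camera_params(n); T=p['cam_to_world'] if T is None else T
    d=T[:3,:3]@np.linalg.solve(p['camera_matrix'],[uv[0],uv[1],1.]); o=T[:3,3]
    return (o+d*(z-o[2])/d[2])[:2]
def wristT():
    from scipy.spatial.transform import Rotation as R
    s=get_state(); q=s['ee_rot']; M=np.eye(4); M[:3,:3]=R.from_quat([*q[1:],q[0]]).as_matrix(); M[:3,3]=s['position']
    return M@imaging.camera_params('wrist')['T_tool_cam']
def lids(im,lo=150,amin=100,amax=1e9):
    hsv=cv2.cvtColor(im,cv2.COLOR_RGB2HSV)
    white=(hsv[...,2]>lo)&(hsv[...,1]<60); red=(hsv[...,1]>120)&((hsv[...,0]<8)|(hsv[...,0]>172))
    out=[]
    m=cv2.morphologyEx(((white|red)*255).astype('u1'),cv2.MORPH_OPEN,np.ones((3,3)))
    for c in cv2.findContours(m,cv2.RETR_EXTERNAL,cv2.CHAIN_APPROX_NONE)[0]:
        a=cv2.contourArea(c)
        if amin<a<amax and len(c)>5:
            e=cv2.fitEllipse(c); out.append((np.round(e[0],1),np.round(e[1],1),a))
    return out
E
python3 - <<'E'
from h import *
im=cv2.imread('pics/top0.png')[...,::-1].copy()
for c,ax,a in lids(im,185,200,2000):
    if max(ax)<60: print(c,ax,a,'world z.114',ray('top',c,.114).round(3))
x0,y0,x1,y1=300,170,370,300
cr=cv2.resize(im[y0:y1,x0:x1],None,fx=4,fy=4,interpolation=cv2.INTER_CUBIC)
cr2=cv2.resize(im[220:350,415:530],None,fx=4,fy=4,interpolation=cv2.INTER_CUBIC)
cv2.imwrite('pics/crop.png',np.hstack([cr,cr2])[...,::-1])
E
```

```text
[483.  462.7] [19.9 37.1] 519.0 world z.114 [ 0.13  -0.323]
[472.2 311.6] [24.4 26.1] 498.5 world z.114 [ 0.426 -0.298]
[511.6 302.5] [24.5 26.5] 507.5 world z.114 [ 0.452 -0.381]
[333.6 236.5] [23.4 25.4] 462.0 world z.114 [0.565 0.005]
[329.6 188. ] [23.1 25. ] 448.5 world z.114 [0.675 0.022]
[219.1 153.3] [34.6 36.8] 995.5 world z.114 [0.737 0.277]
```

View pics/crop.png

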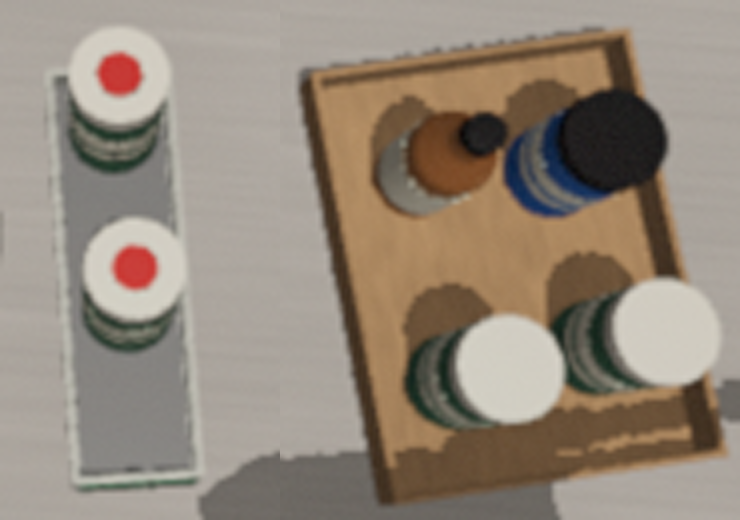

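The crop (4×) shows the trough rim corners: back-left (49,73), front-left (76,482) and front-right (199,475). Both dotted lids stand in the rear part of the row. The plain lids are at (510,369) and (665,331).

```bash
python3 - <<'E'
from h import *
P=lambda x,y:ray('top',(300+x/4,170+y/4),.025)
BL,FL,FR=P(49,73),P(76,482),P(199,475)
print(BL,FL,FR,np.linalg.norm(BL-FL),np.linalg.norm(FL-FR))
u=(BL-FL)/np.linalg.norm(BL-FL); yaw=np.arctan2(u[1],u[0]); n=np.array([-u[1],u[0]])
# FL has +y local
O=(FL+FR)/2+u*.126; print('O',O,'yaw deg',np.degrees(yaw), 'O2',(BL+FL)/2-n*.038)
a=np.array([.565,.005]);b=np.array([.675,.022])
print('tins dir',np.degrees(np.arctan2(*(b-a)[::-1])))
for t in(a,b): print('row xy',(t-O)@u,(t-O)@n)
for x in(-.094,-.038,.02,.08,.035): print(x,(O+u*x).round(4))
c=np.array([.426,-.298]);d=np.array([.452,-.381]); v=c-d; print('new dist',np.linalg.norm(v),'crate y dir deg',np.degrees(np.arctan2(v[1],v[0])))
print('tool x yaw', 2*np.degrees(np.arctan2(.20836,.97805)))
E
```

```text
[0.7006773  0.06254661] [0.4550954  0.02739637] [ 0.46479736 -0.04324519] 0.24808467915106525 0.07130468732898218
O [0.58467524 0.00992808] yaw deg 8.145444737746153 O2 [0.58327044 0.00735485]
tins dir 8.785298717884594
row xy -0.020174992946079037 -0.002090649575360025
row xy 0.09112395124450068 -0.0008476604111894189
-0.094 [ 0.4916 -0.0034]
-0.038 [0.5471 0.0045]
0.02 [0.6045 0.0128]
0.08 [0.6639 0.0213]
0.035 [0.6193 0.0149]
new dist 0.08697700845625816 crate y dir deg 107.39332214691206
tool x yaw 24.05257528210274
```

```bash
r='' ; python3 -m inch '[{"claw":1,"travel":[0.2,0.24,0.03],"turn":-0.04},{"claw":1,"travel":[0.35,0.44,0.05],"turn":-0.087},{"claw":1,"travel":[0.5,0.62,0.05],"turn":-0.087},{"claw":1,"travel":[0.65,0.8,0.05],"turn":-0.087},{"claw":1,"travel":[0.75,0.93,0.05],"turn":-0.087}]' 40
python3 -m inch '[{"claw":1,"travel":[0.15,0.18,0],"turn":0},{"claw":1,"travel":[0.3,0.37,0],"turn":0},{"claw":1,"travel":[0.45,0.56,0],"turn":0},{"claw":1,"travel":[0.6,0.74,0],"turn":0},{"claw":1,"travel":[0.75,0.92,0],"turn":0}]'
python3 -m inch '[{"claw":1,"travel":[0.15,0.18,0],"turn":0},{"claw":1,"travel":[0.3,0.37,0],"turn":0},{"claw":1,"travel":[0.45,0.55,0],"turn":0},{"claw":1,"travel":[0.55,0.72,0],"turn":0},{"claw":1,"travel":[0.55,0.85,0],"turn":0}]'
python3 - <<'E'
from h import *
T=wristT(); im=imaging.get_image('wrist'); cv2.imwrite('pics/w1.png',im[...,::-1]); s=get_state(); print(s['position'],s['ee_rot'],s['contact_force'])
for c,ax,a in lids(im,170,800): print(c,ax,a,ray('wrist',c,.114,T).round(4))
E
```

```text
clock: 0.6
position: [0.3854, -0.3368, 0.2601]
ee_rot: [-0.0, 0.997, 0.073, 0.0]
contact_force: [1.4, 0.4, 0.2]
width: 0.0853
gripper_force: 0.0
clock: 1.1
position: [0.5351, -0.1533, 0.26]
ee_rot: [0.0, 0.997, 0.073, -0.0]
contact_force: [-0.2, -0.8, 0.2]
width: 0.0853
gripper_force: 0.0
clock: 1.6
position: [0.6466, 0.0174, 0.2588]
ee_rot: [-0.0, 0.997, 0.074, 0.0]
contact_force: [-0.4, -0.2, -0.1]
width: 0.0855
gripper_force: 0.0
[0.64495786 0.02140716 0.25906135] [-2.53836729e-03  9.97164503e-01  7.52074190e-02 -5.95411436e-04] [-0.9379406   1.80989666  0.29370343]
[ 23.7 369. ] [51.1 90.4] 3201.0 [0.4788 0.2758]
[315.3 207.3] [53.9 84.5] 2650.0 [0.6726 0.0252]
[476.8 203.8] [253.5 451.7] 68364.0 [ 0.6943 -0.1018]
[150.6 164.8] [265.  337.7] 51822.0 [0.6867 0.1553]
[41.7 53.9] [110.6 122.5] 7751.5 [0.752  0.2299]
```

View pics/w1.png

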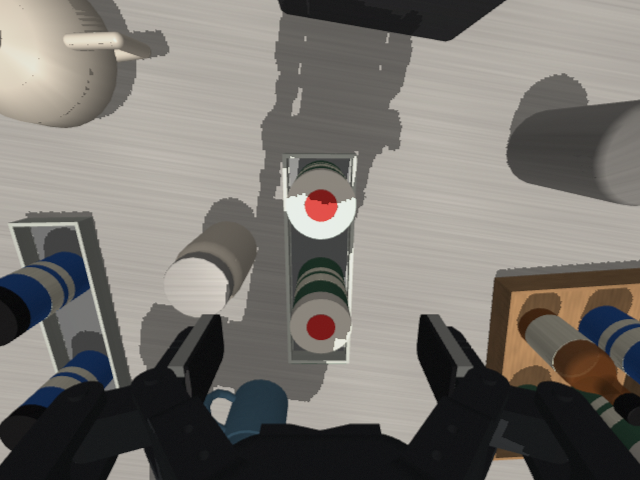

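The wrist view shows the rear lid dot at (321,205) and the front one at (321,327). The trough rims run from back corners (283,154) and (357,153) to front corners (289,362) and (349,362). The sugar jar is clear to the left.

```bash
python3 - <<'E'
from h import *
from scipy.spatial.transform import Rotation as R
T=wristT()
a,b=ray('wrist',(321,327),.114,T),ray('wrist',(321,205),.114,T)
BL,BR,FL,FR=[ray('wrist',p,.025,T) for p in((283,154),(357,153),(289,362),(349,362))]
print(a,b,BL,BR,FL,FR)
u=(BL+BR-FL-FR)/2;L=np.linalg.norm(u);u/=L;n=np.array([-u[1],u[0]]);O=(BL+BR+FL+FR)/4
print('L',L,'W',np.linalg.norm(BL-BR),np.linalg.norm(FL-FR),'yaw',np.degrees(np.arctan2(u[1],u[0])),'O',O)
for t in(a,b):print((t-O)@u,(t-O)@n)
s=get_state();q=s['ee_rot'];print('toolyaw',2*np.degrees(np.arctan2(q[2],q[1])),'move mm',1000*(b-s['position'][:2]))
E
```

```text
[0.5629977  0.00896819] [0.67318302 0.02573011] [0.70168162 0.06925293] [ 0.71388212 -0.00483074] [0.4534676  0.03293218] [ 0.46493488 -0.04117092]
L 0.251221480006456 W 0.0750815712743437 0.07498511620996134 yaw 8.315001189905141 O [0.58349156 0.01404586]
-0.02101272895903107 -0.002060564284877679
0.09043834354226962 -0.0014093328188200924
toolyaw 8.626309772990473 move mm [28.2251632   4.32294645]
```

```bash
python3 -m inch '[{"claw":1,"travel":[0.145,0.01,-0.15],"turn":0},{"claw":1,"travel":[0.145,0.01,-0.3],"turn":0},{"claw":1,"travel":[0.145,0.01,-0.3],"turn":0},{"claw":1,"travel":[0.145,0.01,-0.3],"turn":0}]'
cat > look.py <<'E'
from h import *
import sys
T=wristT(); im=imaging.get_image('wrist'); cv2.imwrite('pics/'+sys.argv[1],im[...,::-1]); s=get_state(); q=s['ee_rot']
print(s['clock'],s['position'].round(4),'yaw',round(2*np.degrees(np.arctan2(q[2],q[1])),2))
h=cv2.cvtColor(im,cv2.COLOR_RGB2HSV); m=((h[...,1]>130)&((h[...,0]<6)|(h[...,0]>172))&(h[...,2]>60)).astype('u1')
for c in cv2.connectedComponentsWithStats(m)[2:4][0][1:],: pass
n,_,st,ce=cv2.connectedComponentsWithStats(m)
for i in range(1,n):
    if st[i,4]>150: print('red',ce[i].round(),st[i,4],ray('wrist',ce[i],.114,T).round(4))
for c,ax,a in lids(im,170,1500,30000): print('white',c,ax,a,ray('wrist',c,.114,T).round(4))
E
sed -i '/: pass$/d' look.py; python3 look.py w2.png
```

```text
clock: 2.05
position: [0.6727, 0.0167, 0.1998]
ee_rot: [-0.0, 0.997, 0.073, -0.001]
contact_force: [-0.6, -0.1, -0.1]
width: 0.0856
gripper_force: 0.0
2.1 [0.6735 0.0166 0.2013] yaw 8.37
red [314. 261.] 1117 [0.6748 0.0213]
red [315. 398.] 732 [0.5649 0.005 ]
white [151.7 343.2] [36.3 60. ] 1608.5 [0.5958 0.1276]
white [32.5 89.8] [71.7 84.3] 1722.5 [0.7537 0.1919]
white [588.6  34.8] [ 58.7 120.7] 4675.0 [ 0.8247 -0.1063]
white [182.4  28.2] [ 60.3 224.4] 9434.0 [0.7961 0.1092]
```

```bash
python3 -m inch '[{"claw":1,"travel":[0,0.025,-0.2],"turn":0},{"claw":1,"travel":[0,0.025,-0.4],"turn":0},{"claw":1,"travel":[0,0.025,-0.6],"turn":0},{"claw":1,"travel":[0,0.025,-0.6],"turn":0},{"claw":0.2,"travel":[0,0.025,-0.6],"turn":0}]' 25
python3 -m inch '[{"claw":-0.2,"travel":[0,0,0],"turn":0},{"claw":-0.2,"travel":[0,0,0],"turn":0},{"claw":-0.2,"travel":[0,0,0],"turn":0},{"claw":-0.2,"travel":[0,0,0],"turn":0},{"claw":-0.2,"travel":[0,0,0],"turn":0}]' 25
```

```text
clock: 2.6
position: [0.6743, 0.0216, 0.0822]
ee_rot: [0.0, 0.997, 0.073, 0.001]
contact_force: [0.2, -0.3, 0.6]
width: 0.073
gripper_force: 0.0
clock: 3.1
position: [0.6758, 0.0215, 0.0841]
ee_rot: [0.001, 0.997, 0.073, 0.003]
contact_force: [0.0, -1.3, 5.7]
width: 0.0552
gripper_force: 27.4
```

```bash
python3 -m inch '[{"claw":-0.2,"travel":[-0.09,-0.013,0],"turn":0},{"claw":-0.2,"travel":[-0.18,-0.026,0],"turn":0},{"claw":-0.2,"travel":[-0.25,-0.037,0],"turn":0},{"claw":-0.2,"travel":[-0.31,-0.045,0],"turn":0},{"claw":-0.2,"travel":[-0.37,-0.054,0],"turn":0}]'
python3 -m inch '[{"claw":-0.2,"travel":[-0.06,-0.009,0],"turn":0},{"claw":-0.2,"travel":[-0.12,-0.018,0],"turn":0},{"claw":-0.2,"travel":[-0.17,-0.025,0],"turn":0},{"claw":-0.2,"travel":[-0.21,-0.031,0],"turn":0},{"claw":-0.2,"travel":[-0.23,-0.034,0],"turn":0}]'
python3 look.py w3.png
```

```text
clock: 3.6
position: [0.6037, 0.0109, 0.0842]
ee_rot: [0.001, 0.997, 0.073, 0.006]
contact_force: [4.3, 1.1, 6.3]
width: 0.0556
gripper_force: 28.2
clock: 4.1
position: [0.5579, 0.004, 0.0842]
ee_rot: [0.001, 0.997, 0.073, 0.006]
contact_force: [4.7, 0.1, 6.1]
width: 0.0553
gripper_force: 28.3
4.15 [0.5573 0.0039 0.0842] yaw 8.37
red [320. 393.] 3897 [0.5563 0.0041]
white [460.4 458.2] [41.3 65.9] 1781.0 [ 0.5348 -0.051 ]
white [321.6 372.5] [ 96.9 135.9] 10332.0 [0.5645 0.0047]
white [ 22.9 320.2] [ 53.4 326.3] 8895.5 [0.5704 0.1002]
```

```bash
python3 -m inch '[{"claw":-0.2,"travel":[-0.02,-0.003,0],"turn":0},{"claw":-0.2,"travel":[-0.03,-0.004,0],"turn":0},{"claw":-0.2,"travel":[-0.035,-0.005,0],"turn":0},{"claw":-0.2,"travel":[-0.035,-0.005,0],"turn":0}]'
python3 -m inch '[{"claw":-0.2,"travel":[-0.01,-0.0015,0],"turn":0},{"claw":-0.2,"travel":[-0.01,-0.0015,0],"turn":0}]'
```

```text
clock: 4.55
position: [0.5516, 0.003, 0.0842]
ee_rot: [0.001, 0.997, 0.073, 0.006]
contact_force: [3.9, 0.4, 7.3]
width: 0.0552
gripper_force: 28.4
clock: 4.75
position: [0.5497, 0.0027, 0.0842]
ee_rot: [0.001, 0.997, 0.073, 0.007]
contact_force: [4.1, 0.2, 7.2]
width: 0.0556
gripper_force: 28.4
```

```bash
python3 -m inch '[{"claw":-0.2,"travel":[-0.01,-0.0015,0],"turn":0},{"claw":-0.2,"travel":[-0.01,-0.0015,0],"turn":0}]'
python3 -m inch '[{"claw":-0.2,"travel":[-0.005,-0.0007,0],"turn":0},{"claw":-0.2,"travel":[-0.005,-0.0007,0],"turn":0}]'
```

```text
clock: 4.95
position: [0.5477, 0.0023, 0.0842]
ee_rot: [0.001, 0.997, 0.073, 0.007]
contact_force: [3.9, 0.9, 7.2]
width: 0.0557
gripper_force: 28.4
clock: 5.15
position: [0.5472, 0.0022, 0.0842]
ee_rot: [0.001, 0.997, 0.073, 0.007]
contact_force: [5.5, 0.5, 6.8]
width: 0.0554
gripper_force: 28.3
```

```bash
python3 -m inch '[{"claw":-0.2,"travel":[-0.008,-0.001,0],"turn":0},{"claw":-0.2,"travel":[-0.008,-0.001,0],"turn":0}]'
```

```text
clock: 5.35
position: [0.5469, 0.0021, 0.0843]
ee_rot: [0.001, 0.997, 0.073, 0.008]
contact_force: [8.4, 0.8, 5.1]
width: 0.0553
gripper_force: 28.1
```

```bash
python3 -m inch '[{"claw":0.3,"travel":[0,0,0],"turn":0},{"claw":1,"travel":[0,0,0],"turn":0},{"claw":1,"travel":[0,0,0],"turn":0},{"claw":1,"travel":[0,0,0.15],"turn":0},{"claw":1,"travel":[0,0,0.35],"turn":0}]'
python3 -m inch '[{"claw":1,"travel":[0,0,0.2],"turn":0},{"claw":1,"travel":[0,0,0.4],"turn":0},{"claw":1,"travel":[0,0,0.5],"turn":0},{"claw":1,"travel":[0,0,0.5],"turn":0}]'
python3 look.py w4.png
```

```text
clock: 5.85
position: [0.5372, 0.0026, 0.1491]
ee_rot: [-0.001, 0.997, 0.073, -0.004]
contact_force: [0.5, 0.2, 0.7]
width: 0.0858
gripper_force: 0.0
clock: 6.25
position: [0.541, 0.0022, 0.2539]
ee_rot: [0.001, 0.997, 0.073, 0.003]
contact_force: [-0.8, -0.6, -0.7]
width: 0.085
gripper_force: 0.0
6.3 [0.5398 0.0023 0.2515] yaw 8.39
red [321. 234.] 754 [0.5476 0.0021]
red [321. 298.] 633 [ 0.492  -0.0062]
white [619.2 408.4] [48.4 87.3] 2627.5 [ 0.4164 -0.3092]
white [319.6 235.5] [64.6 68.1] 3198.5 [0.5466 0.0032]
```

View pics/w4.png

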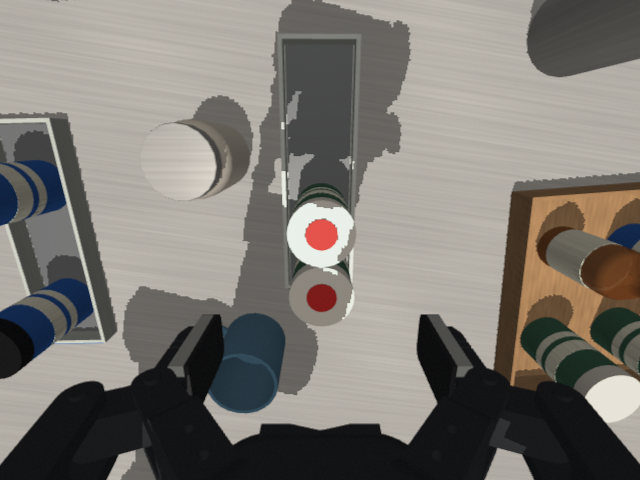

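The two dotted lids are touching, at (321,234) and (321,298), standing at the front end of the trough. The rear half is empty up to the back rim at row 36, columns 279–360.

```bash
python3 - <<'E'
from h import *
T=wristT()
for p in((279,36),(360,36),(319.5,36)):print(ray('wrist',p,.025,T).round(4))
E
python3 -m inch '[{"claw":1,"travel":[-0.08,-0.2,0.03],"turn":-0.047},{"claw":1,"travel":[-0.16,-0.4,0.03],"turn":-0.095},{"claw":1,"travel":[-0.24,-0.6,0.03],"turn":-0.142},{"claw":1,"travel":[-0.32,-0.8,0.03],"turn":-0.19},{"claw":1,"travel":[-0.38,-0.95,0.03],"turn":-0.237}]'
python3 -m inch '[{"claw":1,"travel":[-0.04,-0.15,0],"turn":-0.047},{"claw":1,"travel":[-0.08,-0.3,0],"turn":-0.095},{"claw":1,"travel":[-0.12,-0.4,0],"turn":-0.142},{"claw":1,"travel":[-0.16,-0.5,-0.03],"turn":-0.19},{"claw":1,"travel":[-0.19,-0.55,-0.03],"turn":-0.213}]'
python3 -m inch '[{"claw":1,"travel":[0,0,-0.15],"turn":0},{"claw":1,"travel":[0,0,-0.15],"turn":0}]'
python3 look.py w5.png
```

```text
[0.6993 0.0629]
[ 0.7099 -0.0092]
[0.7046 0.0269]
clock: 6.8
position: [0.4613, -0.1889, 0.2541]
ee_rot: [-0.0, 0.955, -0.298, -0.002]
contact_force: [1.1, 0.1, 0.2]
width: 0.0856
gripper_force: 0.0
clock: 7.3
position: [0.4237, -0.2981, 0.2473]
ee_rot: [0.0, 0.804, -0.594, -0.003]
contact_force: [1.0, 0.3, -0.4]
width: 0.0856
gripper_force: 0.0
clock: 7.5
position: [0.4225, -0.2954, 0.2153]
ee_rot: [-0.001, 0.806, -0.592, -0.006]
contact_force: [1.1, 1.2, -0.4]
width: 0.0856
gripper_force: 0.0
7.55 [ 0.4236 -0.296   0.2172] yaw -72.63
white [235.2 388.9] [40.9 71.1] 1868.5 [ 0.4536 -0.1652]
white [315.  115.4] [90.5 96.8] 6880.5 [ 0.4523 -0.3824]
```

View pics/w5.png

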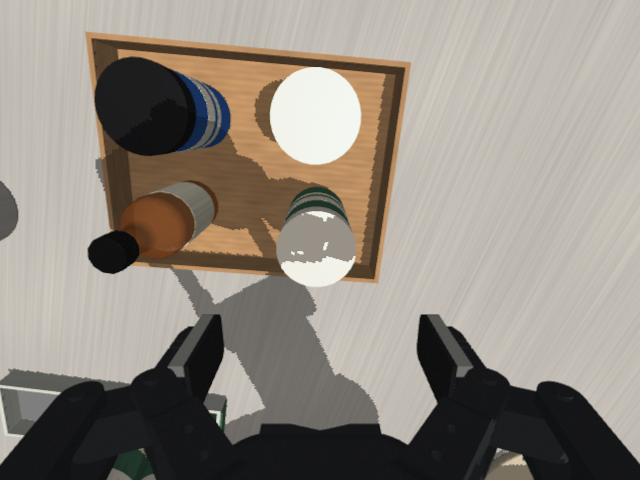

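The near plain lid is centred at about (316,248) and the far one at (316,115). Both finger sides are free: syrup is at (165,225), and the wall is right of column 380.

```bash
python3 - <<'E'
from h import *
print(ray('wrist',(316,248),.114,wristT()))
E
python3 -m inch '[{"claw":1,"travel":[0.015,-0.018,-0.2],"turn":0},{"claw":1,"travel":[0.015,-0.018,-0.4],"turn":0},{"claw":1,"travel":[0.015,-0.018,-0.6],"turn":0},{"claw":1,"travel":[0.015,-0.018,-0.68],"turn":0},{"claw":0.2,"travel":[0.015,-0.018,-0.68],"turn":0}]' 25
python3 -m inch '[{"claw":-0.2,"travel":[0,0,0],"turn":0},{"claw":-0.2,"travel":[0,0,0],"turn":0},{"claw":-0.2,"travel":[0,0,0],"turn":0},{"claw":-0.2,"travel":[0,0,0],"turn":0},{"claw":-0.2,"travel":[0,0,0],"turn":0}]' 40
```

```text
[ 0.42761354 -0.30041736]
clock: 8.05
position: [0.4274, -0.2995, 0.082]
ee_rot: [-0.0, 0.806, -0.592, -0.003]
contact_force: [-0.1, 0.0, 0.3]
width: 0.0733
gripper_force: 0.0
clock: 8.55
position: [0.4294, -0.3017, 0.0854]
ee_rot: [0.0, 0.806, -0.592, 0.001]
contact_force: [-1.0, -0.2, 3.4]
width: 0.0552
gripper_force: 42.3
```

```bash
python3 -m inch '[{"claw":-0.2,"travel":[0,0,0.1],"turn":0},{"claw":-0.2,"travel":[0,0,0.3],"turn":0},{"claw":-0.2,"travel":[0,0,0.5],"turn":0},{"claw":-0.2,"travel":[0,0,0.7],"turn":0},{"claw":-0.2,"travel":[0,0.05,0.8],"turn":0}]'
python3 -m inch '[{"claw":-0.2,"travel":[0.1,0.15,0],"turn":0.04},{"claw":-0.2,"travel":[0.2,0.32,0],"turn":0.085},{"claw":-0.2,"travel":[0.32,0.48,0],"turn":0.13},{"claw":-0.2,"travel":[0.45,0.63,0],"turn":0.175},{"claw":-0.2,"travel":[0.58,0.78,0],"turn":0.22}]'
python3 -m inch '[{"claw":-0.2,"travel":[0.12,0.16,0],"turn":0.045},{"claw":-0.2,"travel":[0.25,0.33,0],"turn":0.09},{"claw":-0.2,"travel":[0.38,0.5,0],"turn":0.135},{"claw":-0.2,"travel":[0.5,0.65,0],"turn":0.18},{"claw":-0.2,"travel":[0.6,0.76,0],"turn":0.23}]'
python3 -m inch '[{"claw":-0.2,"travel":[0.02,0.03,0],"turn":0},{"claw":-0.2,"travel":[0.02,0.03,0],"turn":0}]'
python3 look.py w6.png
```

```text
clock: 9.05
position: [0.43, -0.2931, 0.2482]
ee_rot: [0.001, 0.806, -0.592, 0.003]
contact_force: [0.5, -1.0, -2.8]
width: 0.055
gripper_force: 43.2
clock: 9.55
position: [0.5452, -0.1338, 0.2444]
ee_rot: [0.0, 0.96, -0.281, -0.0]
contact_force: [0.6, -1.4, -1.8]
width: 0.0554
gripper_force: 43.1
clock: 10.05
position: [0.6656, 0.0192, 0.2439]
ee_rot: [-0.0, 0.997, 0.073, -0.0]
contact_force: [-0.1, 0.1, -1.5]
width: 0.0555
gripper_force: 43.1
clock: 10.25
position: [0.6688, 0.0237, 0.2435]
ee_rot: [0.0, 0.998, 0.07, -0.001]
contact_force: [0.6, -0.9, -2.3]
width: 0.0553
gripper_force: 43.1
10.3 [0.6681 0.0226 0.2437] yaw 7.95
white [460.8 458.6] [40.4 64.9] 1720.0 [ 0.4675 -0.1453]
white [ 23.9 398.3] [49.  93.2] 3182.0 [0.4838 0.2735]
white [39.9 77.5] [116.  139.8] 8749.5 [0.7597 0.2265]
```

View pics/w6.png

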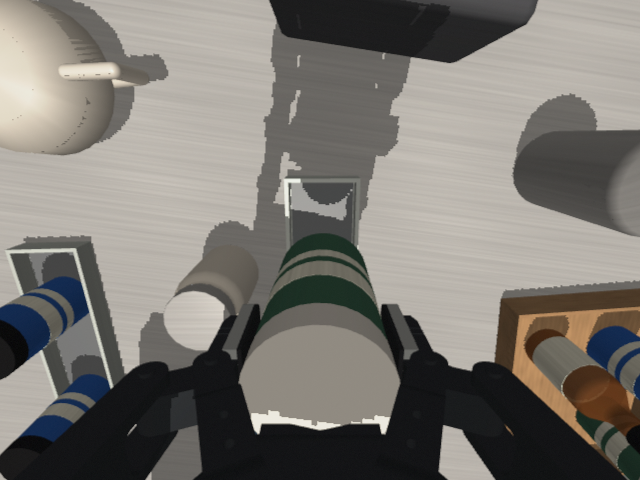

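The held tin hangs upright between the pads with its lid centred near (320,385). The row's back rim spans (286,180)–(359,180), straight ahead of it.

```bash
python3 - <<'E'
from h import *
p=ray('wrist',(322.5,180),.025,wristT()); O=np.array([.585,.009]); print(p,ray('wrist',(320,385),.272,wristT()))
a=np.radians(8.35);u=np.array([np.cos(a),np.sin(a)]);n=np.array([-u[1],u[0]]);print((p-O)@u,(p-O)@n)
E
python3 -m inch '[{"claw":-0.2,"travel":[0.017,-0.005,-0.15],"turn":0.002},{"claw":-0.2,"travel":[0.017,-0.005,-0.35],"turn":0.002},{"claw":-0.2,"travel":[0.017,-0.005,-0.52],"turn":0.002},{"claw":-0.2,"travel":[0.017,-0.005,-0.6],"turn":0.002},{"claw":-0.2,"travel":[0.017,-0.005,-0.6],"turn":0.002}]'
```

```text
[0.70695415 0.02548367] [0.66889135 0.02298181]
0.12305512427900576 -0.0014012124779013199
clock: 10.8
position: [0.6689, 0.0203, 0.1213]
ee_rot: [-0.0, 0.997, 0.072, -0.004]
contact_force: [0.8, 0.4, -2.7]
width: 0.0554
gripper_force: 43.0
```

```bash
python3 -m inch '[{"claw":-0.2,"travel":[0.01,0.005,-0.05],"turn":0},{"claw":-0.2,"travel":[0.01,0.005,-0.1],"turn":0},{"claw":-0.2,"travel":[0.01,0.005,-0.135],"turn":0},{"claw":-0.2,"travel":[0.01,0.005,-0.15],"turn":0},{"claw":-0.2,"travel":[0.01,0.005,-0.15],"turn":0}]'
python3 -m inch '[{"claw":-0.2,"travel":[0,0,-0.01],"turn":0},{"claw":-0.2,"travel":[0,0,-0.015],"turn":0},{"claw":-0.2,"travel":[0,0,-0.015],"turn":0}]'
```

```text
clock: 11.3
position: [0.6739, 0.0228, 0.094]
ee_rot: [0.0, 0.997, 0.073, -0.0]
contact_force: [-0.4, -0.1, -1.0]
width: 0.0552
gripper_force: 43.1
clock: 11.6
position: [0.6742, 0.0228, 0.0914]
ee_rot: [0.0, 0.997, 0.073, 0.0]
contact_force: [0.2, -0.1, -2.9]
width: 0.0553
gripper_force: 43.1
```

```bash
python3 -m inch '[{"claw":-0.2,"travel":[-0.012,-0.002,-0.015],"turn":0},{"claw":-0.2,"travel":[-0.012,-0.002,-0.025],"turn":0},{"claw":-0.2,"travel":[-0.012,-0.002,-0.025],"turn":0}]'
python3 -m inch '[{"claw":-0.2,"travel":[0,0,-0.007],"turn":0},{"claw":-0.2,"travel":[0,0,-0.007],"turn":0}]'
```

```text
clock: 11.9
position: [0.6713, 0.0224, 0.0859]
ee_rot: [-0.0, 0.997, 0.073, -0.0]
contact_force: [0.9, -0.1, -1.9]
width: 0.0552
gripper_force: 43.1
clock: 12.1
position: [0.672, 0.0223, 0.0855]
ee_rot: [0.0, 0.997, 0.073, 0.0]
contact_force: [-1.4, 0.1, 1.7]
width: 0.0555
gripper_force: 42.8
```

```bash
python3 -m inch '[{"claw":-0.2,"travel":[0,0,-0.005],"turn":0},{"claw":0.2,"travel":[0,0,-0.005],"turn":0},{"claw":1,"travel":[0,0,-0.005],"turn":0},{"claw":1,"travel":[0,0,-0.005],"turn":0},{"claw":1,"travel":[0,0,-0.005],"turn":0}]'
python3 -m inch '[{"claw":1,"travel":[0,0,0.12],"turn":0},{"claw":1,"travel":[0,0,0.35],"turn":0},{"claw":1,"travel":[0,0,0.6],"turn":0},{"claw":1,"travel":[0,0,0.8],"turn":0},{"claw":1,"travel":[-0.1,0,0.85],"turn":0}]'
python3 -m inch '[{"claw":1,"travel":[-0.2,0,0],"turn":0},{"claw":1,"travel":[-0.3,0,0],"turn":0},{"claw":1,"travel":[-0.3,0,0],"turn":0}]'
python3 look.py w7.png
```

```text
clock: 12.6
position: [0.6718, 0.0223, 0.0837]
ee_rot: [0.0, 0.997, 0.073, 0.0]
contact_force: [-0.4, -0.1, 0.3]
width: 0.0851
gripper_force: 0.0
clock: 13.1
position: [0.656, 0.0221, 0.2595]
ee_rot: [0.001, 0.997, 0.073, 0.006]
contact_force: [-0.0, -0.5, -0.4]
width: 0.0852
gripper_force: 0.0
clock: 13.4
position: [0.589, 0.0226, 0.2545]
ee_rot: [-0.0, 0.997, 0.073, -0.001]
contact_force: [0.6, -0.1, 0.7]
width: 0.0853
gripper_force: 0.0
13.45 [0.591  0.0224 0.2544] yaw 8.34
red [337. 290.] 644 [0.5474 0.002 ]
red [336. 346.] 539 [ 0.4919 -0.0063]
white [ 22.1 322.2] [52.8 91.2] 3332.0 [0.4764 0.2723]
white [28.5 15.7] [36.9 75.7] 2000.0 [0.7161 0.2375]
```

View pics/w7.png

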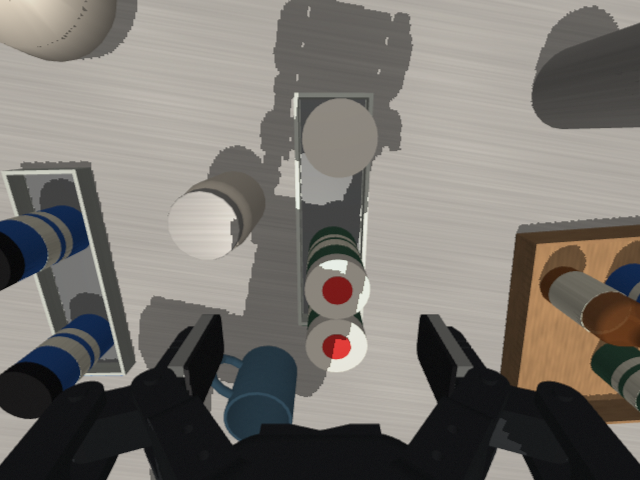

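The placed tin stands at the back of the row, lid at (340,138). The two old tins are unchanged at (337,290) and (336,346).

```bash

python3 -m inch '[{"claw":1,"travel":[-0.08,-0.22,0],"turn":-0.047},{"claw":1,"travel":[-0.15,-0.44,0],"turn":-0.095},{"claw":1,"travel":[-0.22,-0.65,0],"turn":-0.142},{"claw":1,"travel":[-0.28,-0.85,0],"turn":-0.19},{"claw":1,"travel":[-0.34,-1.0,0],"turn":-0.237}]'
python3 -m inch '[{"claw":1,"travel":[-0.08,-0.22,0],"turn":-0.047},{"claw":1,"travel":[-0.15,-0.44,0],"turn":-0.095},{"claw":1,"travel":[-0.22,-0.65,0],"turn":-0.142},{"claw":1,"travel":[-0.28,-0.85,0],"turn":-0.19},{"claw":1,"travel":[-0.35,-1.0,0],"turn":-0.213}]'
python3 -m inch '[{"claw":1,"travel":[0,-0.02,-0.15],"turn":0},{"claw":1,"travel":[0,-0.02,-0.15],"turn":0},{"claw":1,"travel":[0,-0.02,-0.15],"turn":0}]'
python3 look.py w8.png
```

```text
clock: 13.95
position: [0.5246, -0.1807, 0.2536]
ee_rot: [0.0, 0.954, -0.298, 0.001]
contact_force: [0.3, 0.7, -0.2]
width: 0.0853
gripper_force: 0.0
clock: 14.45
position: [0.4542, -0.3815, 0.2533]
ee_rot: [0.0, 0.804, -0.595, 0.001]
contact_force: [-0.1, 0.4, 0.1]
width: 0.0856
gripper_force: 0.0
clock: 14.75
position: [0.4541, -0.3817, 0.2232]
ee_rot: [-0.0, 0.806, -0.592, -0.001]
contact_force: [0.8, -0.1, 0.0]
width: 0.085
gripper_force: 0.0
14.8 [ 0.4546 -0.3817  0.2242] yaw -72.62
white [229.4 398.4] [43.3 71.1] 2071.0 [ 0.4887 -0.2343]
white [323.8 270.5] [34.  79.9] 1835.0 [ 0.4474 -0.3696]
```

```bash

python3 -m inch '[{"claw":1,"travel":[-0.01,0,-0.2],"turn":0},{"claw":1,"travel":[-0.01,0,-0.4],"turn":0},{"claw":1,"travel":[-0.01,0,-0.6],"turn":0},{"claw":1,"travel":[-0.01,0,-0.71],"turn":0},{"claw":0.2,"travel":[-0.01,0,-0.71],"turn":0}]' 25
python3 -m inch '[{"claw":-0.2,"travel":[0,0,0],"turn":0},{"claw":-0.2,"travel":[0,0,0],"turn":0},{"claw":-0.2,"travel":[0,0,0],"turn":0},{"claw":-0.2,"travel":[0,0,0],"turn":0},{"claw":-0.2,"travel":[0,0,0],"turn":0}]' 40
```

```text
clock: 15.3
position: [0.4513, -0.3796, 0.0799]
ee_rot: [-0.001, 0.806, -0.592, -0.003]
contact_force: [-0.1, 0.8, 0.6]
width: 0.0735
gripper_force: 0.0
clock: 15.8
position: [0.4529, -0.3825, 0.0837]
ee_rot: [0.0, 0.806, -0.593, 0.002]
contact_force: [1.1, 0.2, 7.1]
width: 0.0554
gripper_force: 43.3
```

```bash

python3 -m inch '[{"claw":-0.2,"travel":[0,0,0.1],"turn":0},{"claw":-0.2,"travel":[0,0,0.3],"turn":0},{"claw":-0.2,"travel":[0,0,0.53],"turn":0},{"claw":-0.2,"travel":[0,0,0.77],"turn":0},{"claw":-0.2,"travel":[0,0.05,0.9],"turn":0}]'
python3 -m inch '[{"claw":-0.2,"travel":[0.06,0.2,0],"turn":0.045},{"claw":-0.2,"travel":[0.13,0.4,0],"turn":0.09},{"claw":-0.2,"travel":[0.21,0.6,0],"turn":0.135},{"claw":-0.2,"travel":[0.29,0.8,0],"turn":0.18},{"claw":-0.2,"travel":[0.38,1.0,0],"turn":0.225}]'
python3 -m inch '[{"claw":-0.2,"travel":[0.08,0.2,0],"turn":0.045},{"claw":-0.2,"travel":[0.16,0.4,0],"turn":0.09},{"claw":-0.2,"travel":[0.24,0.6,0],"turn":0.135},{"claw":-0.2,"travel":[0.32,0.8,0],"turn":0.18},{"claw":-0.2,"travel":[0.4,0.92,0],"turn":0.225}]'
python3 -m inch '[{"claw":-0.2,"travel":[0,0,-0.2],"turn":0},{"claw":-0.2,"travel":[0,0,-0.2],"turn":0},{"claw":-0.2,"travel":[0,0,-0.2],"turn":0}]'
python3 look.py w9.png
```

```text
clock: 16.3
position: [0.4525, -0.3736, 0.266]
ee_rot: [0.001, 0.805, -0.593, 0.003]
contact_force: [0.6, 0.3, -2.5]
width: 0.0554
gripper_force: 43.7
clock: 16.8
position: [0.5273, -0.17, 0.2616]
ee_rot: [0.0, 0.962, -0.274, -0.001]
contact_force: [0.4, -0.5, -3.2]
width: 0.0556
gripper_force: 43.6
clock: 17.3
position: [0.6073, 0.0155, 0.2614]
ee_rot: [-0.001, 0.997, 0.077, -0.001]
contact_force: [0.8, -1.7, -2.4]
width: 0.0554
gripper_force: 43.6
clock: 17.6
position: [0.6067, 0.0122, 0.221]
ee_rot: [-0.0, 0.997, 0.073, -0.002]
contact_force: [0.7, 1.2, -1.1]
width: 0.0552
gripper_force: 43.7
17.65 [0.6077 0.0118 0.2225] yaw 8.31
white [460.7 458.5] [40.2 65.3] 1715.5 [ 0.4308 -0.1419]
white [ 43.4 435.5] [ 22.8 132.9] 2075.5 [0.4041 0.2286]
```

View pics/w9.png

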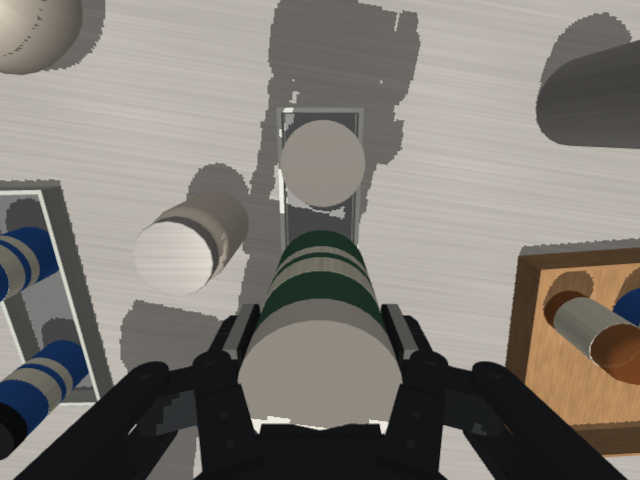

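The held tin's lid has its far edge at (320,320). The placed tin's lid is at (323,163), and the gap behind it to the rim is visible.

```bash
python3 - <<'E'
from h import *
T=wristT();s=get_state();O=np.array([.585,.009]);a=np.radians(8.35);u=np.array([np.cos(a),np.sin(a)]);n=np.array([-u[1],u[0]])
f=lambda p:((p-O)@u*1000).round(1).tolist()+[((p-O)@n*1000).round(1)] if 0 else (round((p-O)@u*1e3,1),round((p-O)@n*1e3,1))
print('tcp',f(s['position'][:2]),'held far edge',f(ray('wrist',(320,320),s['position'][2]+.030,T)),'placed',f(ray('wrist',(323,163),.114,T)))
E
```

```text
tcp (np.float64(22.9), np.float64(-0.5)) held far edge (np.float64(49.8), np.float64(-0.3)) placed (np.float64(87.0), np.float64(-2.5))
```

```bash

python3 -m inch '[{"claw":-0.2,"travel":[0.01,0.003,-0.15],"turn":0},{"claw":-0.2,"travel":[0.01,0.003,-0.35],"turn":0},{"claw":-0.2,"travel":[0.01,0.003,-0.45],"turn":0},{"claw":-0.2,"travel":[0.01,0.003,-0.5],"turn":0},{"claw":-0.2,"travel":[0.01,0.003,-0.5],"turn":0}]'
python3 -m inch '[{"claw":-0.2,"travel":[0,0,-0.05],"turn":0},{"claw":-0.2,"travel":[0,0,-0.1],"turn":0},{"claw":-0.2,"travel":[0,0,-0.13],"turn":0},{"claw":-0.2,"travel":[0,0,-0.15],"turn":0},{"claw":-0.2,"travel":[0,0,-0.15],"turn":0}]'
```

```text
clock: 18.15
position: [0.6099, 0.0123, 0.1221]
ee_rot: [0.0, 0.997, 0.072, -0.0]
contact_force: [-0.6, -0.9, -2.8]
width: 0.0554
gripper_force: 43.9
clock: 18.65
position: [0.6093, 0.013, 0.0913]
ee_rot: [-0.0, 0.997, 0.073, -0.001]
contact_force: [0.2, -0.3, -2.5]
width: 0.0554
gripper_force: 43.9
```

```bash

python3 -m inch '[{"claw":-0.2,"travel":[0,0,-0.015],"turn":0},{"claw":-0.2,"travel":[0,0,-0.03],"turn":0},{"claw":-0.2,"travel":[0,0,-0.03],"turn":0}]'
python3 -m inch '[{"claw":-0.2,"travel":[0,0,-0.008],"turn":0},{"claw":-0.2,"travel":[0,0,-0.008],"turn":0}]'
```

```text
clock: 18.95
position: [0.6095, 0.013, 0.0856]
ee_rot: [-0.0, 0.997, 0.073, -0.0]
contact_force: [-0.7, -0.5, -3.2]
width: 0.0553
gripper_force: 43.9
clock: 19.15
position: [0.6097, 0.013, 0.0842]
ee_rot: [0.0, 0.997, 0.073, -0.0]
contact_force: [-1.0, -0.2, -3.3]
width: 0.0554
gripper_force: 43.9
```

```bash

python3 -m inch '[{"claw":-0.2,"travel":[0,0,-0.007],"turn":0},{"claw":-0.2,"travel":[0,0,-0.007],"turn":0}]'
python3 -m inch '[{"claw":-0.2,"travel":[0,0,-0.007],"turn":0},{"claw":-0.2,"travel":[0,0,-0.007],"turn":0}]'
```

```text
clock: 19.35
position: [0.61, 0.0129, 0.0839]
ee_rot: [0.0, 0.997, 0.073, 0.0]
contact_force: [-1.6, -0.4, 3.0]
width: 0.0551
gripper_force: 44.3
clock: 19.55
position: [0.6101, 0.0129, 0.0838]
ee_rot: [0.0, 0.997, 0.073, 0.001]
contact_force: [-2.9, -1.1, 10.2]
width: 0.0551
gripper_force: 45.0
```

Contact. Release, rise and check.

```bash

python3 -m inch '[{"claw":0.2,"travel":[0,0,0.005],"turn":0},{"claw":1,"travel":[0,0,0.005],"turn":0},{"claw":1,"travel":[0,0,0.005],"turn":0},{"claw":1,"travel":[0,0,0.005],"turn":0},{"claw":1,"travel":[0,0,0.1],"turn":0}]'
python3 -m inch '[{"claw":1,"travel":[0,0,0.2],"turn":0},{"claw":1,"travel":[0,0,0.45],"turn":0},{"claw":1,"travel":[0,0,0.7],"turn":0},{"claw":1,"travel":[-0.1,0,0.8],"turn":0},{"claw":1,"travel":[-0.1,0,0.8],"turn":0}]'
python3 look.py w10.png
```

```text
clock: 20.05
position: [0.6078, 0.0131, 0.099]
ee_rot: [-0.0, 0.997, 0.073, -0.003]
contact_force: [-0.2, 0.6, 0.1]
width: 0.0851
gripper_force: 0.0
clock: 20.55
position: [0.5901, 0.013, 0.2658]
ee_rot: [0.001, 0.997, 0.073, 0.003]
contact_force: [0.8, 0.4, 0.0]
width: 0.085
gripper_force: 0.0
20.6 [0.59   0.013  0.2632] yaw 8.35
red [325. 286.] 601 [0.5474 0.002 ]
red [325. 340.] 513 [ 0.4919 -0.0062]
white [389.9 357.7] [129.1 196.9] 15535.5 [ 0.482  -0.0705]
white [460.8 267.6] [30.8 85.6] 1699.5 [ 0.5813 -0.1124]
white [447.5 232.4] [ 16.  186.1] 1776.5 [ 0.6105 -0.0927]
white [170.3 285.8] [103.5 211.4] 10337.5 [0.5275 0.1376]
white [ 78.5 163.3] [ 12.1 296.2] 1776.0 [0.6235 0.2101]
white [143.4  94.7] [139.9 247.3] 23661.5 [0.681  0.1588]
white [522.9   9.5] [ 22.9 198.2] 2170.5 [ 0.7742 -0.1028]
white [28.  17.3] [40.8 72.6] 2133.5 [0.7195 0.2376]
```

View pics/w10.png

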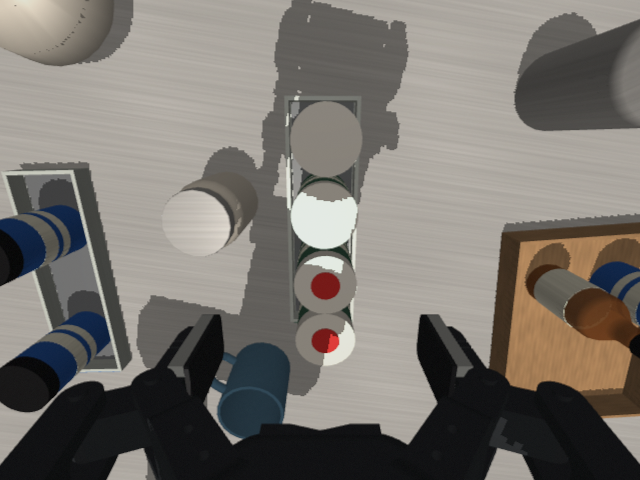

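All four tins stand in the row, with lids at (326,138), (324,215), (325,286) and (325,340). The dotted pair is in front and the bystanders in view have not moved.

```bash
python3 -c "
from rig import ticket
print(ticket.sign_off())"
```

```text
the job is handed in; nothing more can be done
None
```

The green row is restocked and handed in at about 20.6 s: the two older tins are at the front lip, the two new tins stand upright behind them, and the last picture showed nothing else in view moved; sign-off returned no verdict.

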